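# Take the bearing play out of a cart wheel

## Robot

A 6-joint arm with a two-finger parallel gripper is mounted at the origin on the work surface. World frame = base frame: x ahead of the robot, y to its left, z up, the work surface at z = 0. Lengths are in mm, angles in rad, forces in N, time in s.
With the tool pointing down it reaches from about 400 to 925 mm from the base axis. Payload 12.5 kg.
Tool frame: the origin (TCP) lies at the centre of the arm's flange, where the gripper is bolted on; the fingertips stand 190 mm ahead of it and the grasp point (between the pads) lies 171 mm ahead of it; z points along the fingers, y is the line along which they close (so a half turn about z gives the same grasp; the last joint's range is limited). The gripper opens to 95 mm and grips with 3 to 60 N. Pads are 20 mm wide; open, the fingers measure 119 mm over their backs; the gripper's body (75 mm by 180 mm) begins 59 mm behind the grasp point.
Start: joints at [-0.106, 0.491, 1.559, -0, 1.092, -0.106], TCP at [625, 0.023, 404.761] pointing down, gripper open.
Joint ranges: [-3.1, 3.1], [-0.84, 2.19], [0.05, 2.79], [-1.13, 4.28], [0.06, 2.93], [-2.69, 2.69]. Speed limits (rad/s): [2.22, 2.22, 2.79, 3.14, 3.14, 3.14].

## Interface

Orientations are given as [roll, pitch, yaw] about the fixed x, y, z axes, in that order (R = Rz(yaw) Ry(pitch) Rx(roll)).
In Python, from cell import env, read_camera, search_frame, cut_out gives the robot as it stands. The module is installed in compiled form; this text tells all that it offers.
- The arm moves only by the tool move_arm, never from a script. Its argument "commands" is a list of rows, each a list of 3 entries, a list of its own where there are three numbers: the shift along the world's x, y, z normalised to -1 to 1, where 1 is 0.03 m, then the turn about the world's z normalised to -1 to 1, where 1 is 0.08 rad, then the opening, from -1 (shut) to 1 (fully open), so that 0 is half open. A call has 1 to 20 rows; each row shifts and turns the commanded pose from where the row before left it; what a row does not reach is not made up. A row lasts 1/12 s, in which the tool goes at most 41.7 mm and 7.16 degrees, less where a joint would pass 70% of its speed; a pose out of reach is approached as far as the arm can. A call with a number of a shift or a turn outside -1 to 1 is refused whole. A call with a gripper value outside its range is refused whole. The fingers move at their own pace and stop on an object; the grip force is fixed at half the most. Time passes only in rows, so rows that do not move let the fingers close. It gives the time, the measured TCP pose, the force, the opening and the grip force at its end, in the units of the state.
- env.state(): the state, without advancing time (a new reading comes with each control period).
- read_camera(name): name is "scene" or "side" or "wrist"; returns a dict with "image" (480x640x3 uint8, red, green, blue), "fx", "fy", "cx", "cy" (pixels), "D" ([k1, k2, p1, p2, k3] as OpenCV has them; the pictures are not rectified), "rvec" (rotation vector, rad) and "tvec" (3), from world to camera coordinates, as OpenCV has them. Camera axes: x right, y down, z forward; pixel columns grow to the right and rows downward; lengths in mm; the calibration is good to about 2 mm. A picture is of the moment at which its call begins. There is no depth.
- env.job_done(): hands the job in; it is judged then, once.
Trained networks look in a picture, given as the dict that the camera call returned (one of the last four; its "shot" number tells which), for a name from the list of things; names that differ only in an ending like _2 or _b are one class to them, and where a whole thing is asked for, a point or a joint stands for the part that bears it (a point fixed in the world has none). Each returns a list of dicts, best first, with "confidence" (0 to 1); they miss things now and then, are a little off and sometimes report something else, mostly with a low value. They report only what shows in the picture. A call takes as long as a camera call.
- search_frame(thing, picture): "at" ([column, row] in pixels, amid what is visible of it).
- cut_out(thing, picture): "region" (480x640 bool, what is visible of it) and "at" ([column, row] in pixels, amid what is visible of it).
The state is a dict: "t": time; "joints": joint angles; "qvel": joint speeds; "tau": joint torques, N m; "eef_pos": TCP position; "tcp_rot": TCP orientation; "ft_force": force on the tool from outside, world axes, zero at the start; "moment": the same for the moment, N m; "opening": opening from 0.0 (shut) to 1.0 (fully open); "grip_force": force on a finger pad.
Only numpy, scipy, OpenCV 4.12 (cv2) and the standard library are available. Lean on these libraries where they do the work, as an engineer would, in place of code of your own. Each camera call takes 0.05 s, during which the arm holds its last target. There are 200 camera calls.

## Task

Feel this cart wheel for bearing play: rock the top of its tyre firmly along the axle, away from you and then back towards you, until it knocks against the bearing each way. Press the spanner's end down to nip up the axle nut just until the play is gone, without forcing it, then rock the tyre away and back again with the same firm hand to make sure. Do not bend the springy bracket, let go at the end, and leave the other things on the bench alone.

Things in the scene. Friction and masses are not known exactly. Their poses are not given: they have to be found in the camera images.
- vice: Blue bench vice, fixed, 125 mm high. Origin on the bench under the bracket in its jaws; x level along the wheel's axle, away from the robot, z up. The axle lies 220 mm above the bench and runs from the bracket to -x: first the wheel, then the nut with the spanner. Round the tyre's top nothing is higher than 250 mm but perhaps the spanner, on the -y side.
- bracket: Steel bracket, 44 mm wide, 3 mm thick, upright in the jaws, top 245 mm above the bench; it carries the axle. Origin where it leaves the jaws; axes as the vice. It springs: the tyre's top gives about 3 mm for each 10 N pushed along the axle there, and springs back. 8 to 10 N there is a firm hand (less than 5 N tells nothing); more than 18 N can bend the bracket, which spoils the job.
- stub (a point): Point on the axle's centre line in the middle of the wheel, 42 mm to -x of the bracket. Axes: x along the axle, away from the robot, z up. It tips with the springing bracket (about the top of the jaws, 95 mm below), not with the wheel's play.
- tyre_top (a point): Top of the tyre, mid-tread, 90 mm above stub; axes as stub when square. Loose, the wheel rocks on its bearing: the tyre's top moves freely (0.6 N) along the axle by 2 to 6 mm either way from square before it knocks, and stays where put. With the nut nipped up there is no free movement, only the spring of the bracket.
- wheel: The wheel: 180 mm across, black rubber tyre, grey disc. Origin at its centre on the axle. The tyre's round flanks are 45 mm apart at the widest, 12 mm below the tread. It spins freely; its axes turn with it. Rock it by pushing and pulling these flanks at the top: straddle them loosely, for a tight grip hampers the tipping.
- spanner: Steel ring spanner that stays on the axle nut, 82 mm to -x of the bracket; origin at the nut's centre. The shaft, 14 mm deep (z) and 7 mm thick (x), runs 200 mm to its own -y, which points to -y of the vice, 0.8 rad up to 0.4 rad down. Its end pressed down tightens the nut: 0.3 to 0.9 rad, different each time, takes out the play; where it then points differs too. The nut stays where it is left.
- spanner_end (a point): Mid-shaft point 160 mm from the nut's axis, near the spanner's free end; axes as spanner (x along the axle, z square to the shaft, up). Press the shaft's top edge here with shut fingers, square to the shaft. While play remains it takes 2 to 5 N; as the bearing seats this rises by 1 to 3 N per mm. 8 to 12 N is nipped up, 15 N is too tight, over 18 N ruins the bearing.
- old_wheel: Bystander: an old 150 mm grey-hubbed wheel lying flat, 40 mm high; origin under its middle. Leave it alone.
- grease_tin: Bystander: a closed steel grease tin, 76 mm across, 42 mm high; origin under its middle. Leave it alone.
- dust_cap: Bystander: a domed aluminium hub dust cap, 42 mm across, 20 mm high; origin under its middle. Leave it alone.
- washer: Bystander: a steel washer, 32 mm across, 4 mm thick; origin under its middle. Leave it alone.
- smoothing_plane: Bystander: a red iron bench plane with black handles, 240 mm long, 110 mm high; origin under its middle. Leave it alone.
- chisel: Bystander: a wood chisel with a beech handle, 275 mm long, lying flat; origin under its middle. Leave it alone.
- screwdriver: Bystander: a black-handled screwdriver, 220 mm long, lying flat; origin under its middle. Leave it alone.

How it is judged:
By the outcome, as a careful person would: the job done as asked, in the order asked, and still so for the second after the job is handed in, with the robot touching nothing.
It also fails if it takes over 72 s, if anything falls off the work surface, if the arm or the gripper's body presses on something with over 40 N, if the wrist force passes 120 N, or if a joint passes its speed limit or range.

## Working session

There is one attempt and no reset: what is moved stays moved. The work goes in short steps, Python scripts to look and compute and a tool call to move; the robot and the scene stay as the last step left them, time stands still between calls to the robot, and variables do not carry over. Pictures are saved under pics/ and viewed, at most 10 in all, crops included, and the job is handed in when it is done.

Besides the shell and the picture viewer there is one more tool, called after "Request:" in YAML: its name, and indented under it one key for each argument. move_arm: Moves the arm, as the interface text tells. Its arguments: {"type":"object","properties":{"commands":{"type":"array","items":{"type":"array"}}},"required":["commands"]}

```bash
mkdir -p pics; cat > h.py <<'E'
from cell import env, read_camera, search_frame, cut_out
import numpy as np, cv2
def ray(p,uv):
    K=np.array([[p['fx'],0,p['cx']],[0,p['fy'],p['cy']],[0,0,1.]])
    n=cv2.undistortPoints(np.array([[uv]],float),K,np.array(p['D'],float)).ravel()
    R=cv2.Rodrigues(np.array(p['rvec'],float))[0]
    c=-R.T@np.array(p['tvec'],float).ravel(); d=R.T@np.array([n[0],n[1],1]); return c,d/np.linalg.norm(d)
def tri(rs):
    A=sum(np.eye(3)-np.outer(d,d) for c,d in rs); b=sum((np.eye(3)-np.outer(d,d))@c for c,d in rs)
    x=np.linalg.solve(A,b); return x,[np.linalg.norm((np.eye(3)-np.outer(d,d))@(x-c)) for c,d in rs]
def proj(p,X):
    K=np.array([[p['fx'],0,p['cx']],[0,p['fy'],p['cy']],[0,0,1.]])
    return cv2.projectPoints(np.array(X,float).reshape(-1,3),np.array(p['rvec'],float),np.array(p['tvec'],float),K,np.array(p['D'],float))[0][:,0]
def save(p,n): cv2.imwrite('pics/'+n,p['image'][:,:,::-1])
E
python3 - <<'E'
from h import *
P={n:read_camera(n) for n in('scene','side')}
for n,p in P.items(): save(p,n+'.png'); print(n,ray(p,(320,240)))
for t in 'tyre_top stub wheel spanner spanner_end vice bracket'.split():
    r=[]
    for n,p in P.items():
        L=search_frame(t,p); print(t,n,[(np.round(l['at']),round(l['confidence'],2)) for l in L[:2]])
        if L: r.append(ray(p,L[0]['at']))
    if len(r)==2: print('   ',tri(r))
print(env.state())
E
```

```text
scene (array([1145.95286925, -811.97092552, 1172.68710717]), array([-0.41740029,  0.59451774, -0.68725953]))
side (array([  -70.48249363, -1235.95780169,  1120.19557282]), array([ 0.38045549,  0.7307217 , -0.56683279]))
tyre_top scene [(array([367., 205.]), 0.93)]
tyre_top side [(array([303., 197.]), 0.94)]
    (array([592.75382623, 163.78537056, 219.15315696]), [np.float64(11.615200461916057), np.float64(11.615200461916082)])
stub scene [(array([370., 212.]), 0.8)]
stub side [(array([301., 199.]), 0.95)]
    (array([596.78185367, 175.47570374, 199.43041845]), [np.float64(4.8585559485516105), np.float64(4.858555948551622)])
wheel scene [(array([365., 205.]), 0.89), (array([244., 376.]), 0.41)]
wheel side [(array([304., 193.]), 0.73)]
    (array([594.77174956, 151.1573362 , 235.09041987]), [np.float64(7.322886765010867), np.float64(7.322886765010932)])
spanner scene [(array([305., 237.]), 0.52)]
spanner side [(array([246., 207.]), 0.61), (array([307., 216.]), 0.58)]
    (array([445.66137468, 125.49226396, 168.94185266]), [np.float64(69.03335521277205), np.float64(69.03335521277208)])

[... 650 characters left out ...]
 np.float64(13.340792710466141)])
{'t': 0.8, 'joints': array([-1.05583410e-01,  4.90878091e-01,  1.55890889e+00,  1.87504487e-06,
        1.09170964e+00, -1.05640155e-01]), 'qvel': array([-0.00110803, -0.00224536,  0.00124206,  0.00028965, -0.00129345,
        0.0005372 ]), 'tau': array([-1.49313488e-03, -6.12414837e+01, -2.58421862e+01,  6.91863801e-02,
        4.43746406e-02, -7.09369033e-05]), 'eef_pos': array([6.24991877e+02, 3.40893563e-02, 4.04771495e+02]), 'tcp_rot': array([3.14149698e+00, 8.47172846e-06, 1.57085221e+00]), 'ft_force': array([0.24634442, 0.06271016, 0.20466984]), 'moment': array([ 0.04779367,  0.00964883, -0.03685701]), 'grip_force': 0.0, 'opening': 0.9973404873838831}
```

```bash
python3 - <<'E'
from h import *
a=cv2.imread('pics/scene.png')[110:350,200:500]; b=cv2.imread('pics/side.png')[110:350,180:480]
cv2.imwrite('pics/a.png',cv2.resize(a,None,fx=2.6,fy=2.5,interpolation=2)); cv2.imwrite('pics/b.png',cv2.resize(b,None,fx=2.6,fy=2.5,interpolation=2))
E
```

```text
(no output)
```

View pics/a.png

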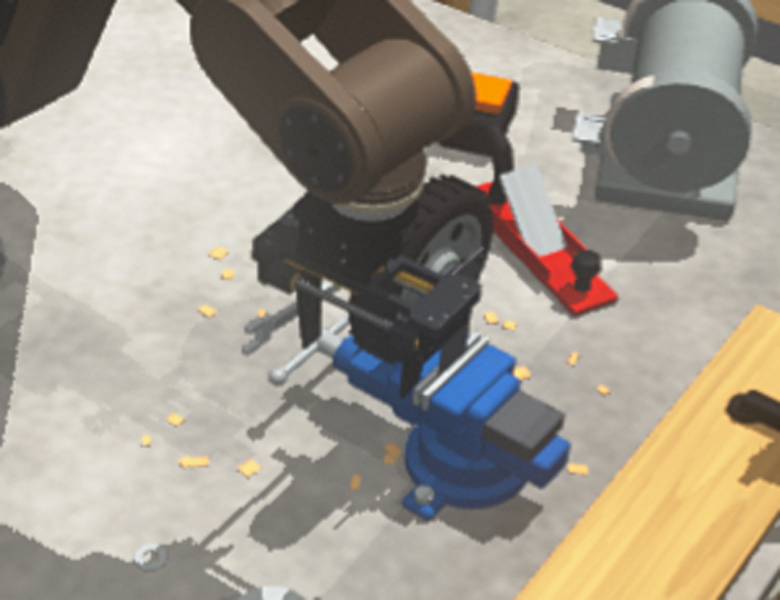

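View pics/b.png

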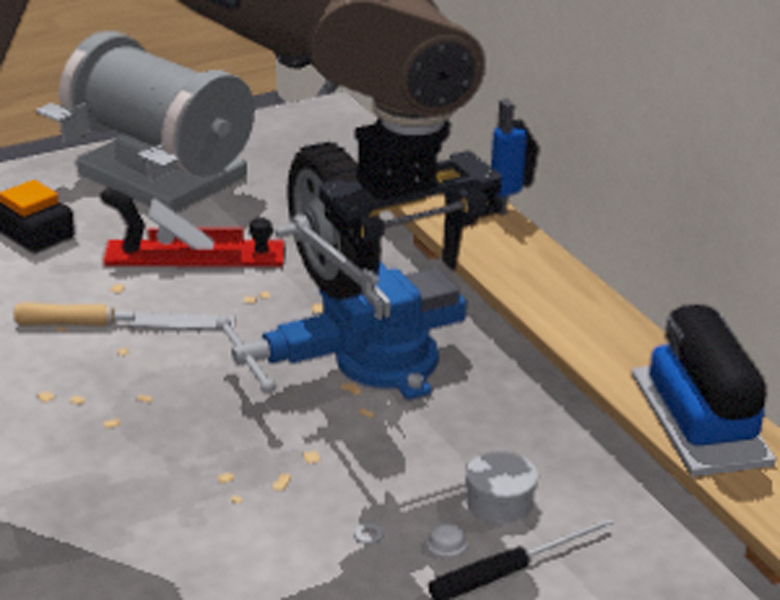

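Request:
move_arm:
  commands:
    - [[0,0,1],0,1]
    - [[0,0,1],0,1]
    - [[0,0,1],0,1]
    - [[0,0,1],0,1]
    - [[0,0,1],0,1]
    - [[0,0,1],0,1]
    - [[0,0,0],0,1]
    - [[0,0,0],0,1]

```text
t: 1.47
eef_pos: [624.6, 0.1, 586.2]
tcp_rot: [3.139, 0.0, 1.571]
ft_force: [0.3, 0.0, -0.6]
opening: 1.001
grip_force: 0.0
```

```bash
cat > look.py <<'E'
from h import *
P={n:read_camera(n) for n in('scene','side','wrist')}
for n,p in P.items(): save(p,n+'2.png')
for t in 'tyre_top stub wheel spanner spanner_end vice bracket'.split():
    r=[]
    for n,p in P.items():
        L=search_frame(t,p)
        if L: r.append(ray(p,L[0]['at'])); print(t,n,np.round(L[0]['at']),round(L[0]['confidence'],2))
    if len(r)>1: print('   ',tri(r))
W=P['wrist']; a=W['image'][:,:,::-1]
b=P['side']['image'][110:350,200:400,::-1]; s=P['scene']['image'][110:350,260:460,::-1]
cv2.imwrite('pics/c.png',np.hstack([cv2.resize(b,(400,480)),cv2.resize(s,(400,480))]))
save(W,'d.png')
E
python3 look.py
```

```text
tyre_top scene [357. 217.] 0.88
tyre_top side [306. 196.] 0.63
tyre_top wrist [236. 159.] 0.46
    (array([581.4432016 ,  70.74611928, 266.53075786]), [np.float64(36.14452480724433), np.float64(15.738624082407819), np.float64(28.341859376978423)])
stub scene [358. 224.] 0.89
stub side [307. 196.] 0.82
stub wrist [278.  74.] 0.78
    (array([595.95245541, 113.0838964 , 227.1397697 ]), [np.float64(12.805970795128479), np.float64(10.756384328825774), np.float64(7.425218750324222)])
wheel scene [358. 220.] 0.79
wheel side [307. 193.] 0.73
wheel wrist [282.  74.] 0.8
    (array([595.66006102, 112.98490219, 237.1456116 ]), [np.float64(10.729441451371983), np.float64(11.430477448058127), np.float64(5.3397258535246355)])
spanner scene [316. 231.] 0.75
spanner side [311. 218.] 0.61
spanner wrist [237. 161.] 0.95
    (array([552.13677559,  33.61519088, 220.54572641]), [np.float64(10.64620271040328), np.float64(8.747957196158568), np.float64(9.419700028426172)])
spanner_end scene [314. 235.] 0.8
spanner_end side [310. 215.] 0.62
spanner_end wrist [236. 157.] 0.73
    (array([552.14274392,  34.05522108, 221.338067  ]), [np.float64(17.12446057055452), np.float64(11.179141420390799), np.float64(12.560330695155166)])
vice scene [368. 258.] 0.97
vice side [315. 230.] 0.58
vice wrist [307.  72.] 0.85
    (array([618.45752918, 125.9087399 , 106.03160618]), [np.float64(10.811667413004667), np.float64(2.291633847869429), np.float64(12.563434190620328)])
bracket scene [361. 223.] 0.7
bracket side [308. 201.] 0.83
bracket wrist [280.  72.] 0.89
    (array([596.15462705, 118.03062513, 214.77064045]), [np.float64(9.969831590538037), np.float64(4.159176067032725), np.float64(8.751422940058978)])
```

View pics/c.png

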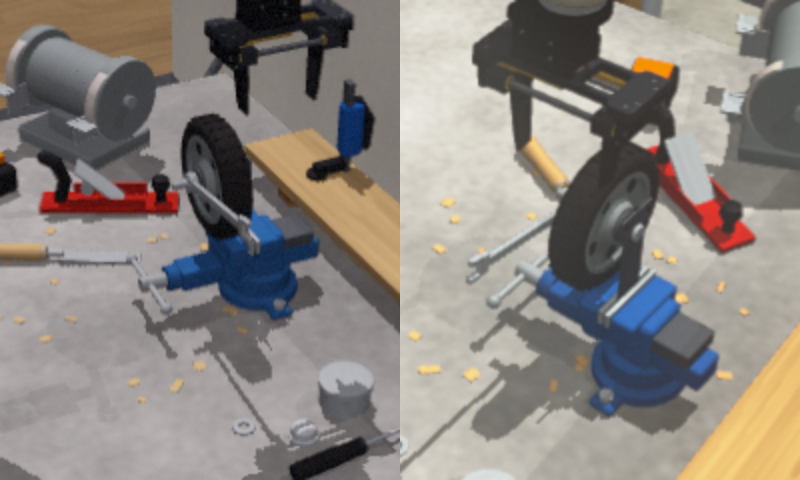

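View pics/d.png

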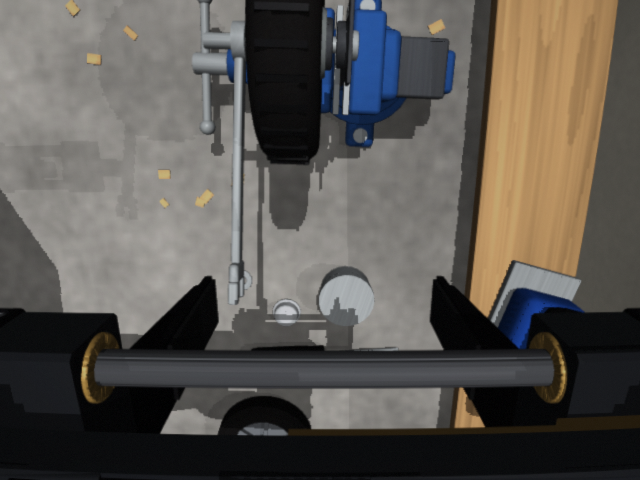

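```bash
cat > fit.py <<'E'
from h import *
from scipy.optimize import least_squares
P={n:read_camera(n) for n in('scene','side','wrist')}
th=np.linspace(0,2*np.pi,72,endpoint=False)
prof=[(s*22.5,78) for s in(-1,1)]+[(s*20,84) for s in(-1,1)]+[(s*13,89.5) for s in(-1,1)]+[(s*21,70) for s in(-1,1)]
T=np.array([(x,r*np.sin(t),r*np.cos(t)) for x,r in prof for t in th])
def tyre(v):
    x,y,yaw,tilt=v; Ry=cv2.Rodrigues(np.array([0,tilt,0.]))[0]; Rz=cv2.Rodrigues(np.array([0,0,yaw]))[0]
    return T@(Rz@Ry).T+[x,y,220]
D={'scene':np.linspace(0,2*np.pi,24,endpoint=False)}; D['side']=D['scene']; D['wrist']=np.linspace(-.2,np.pi+.2,13)
S={}
for n,p in P.items():
    L=cut_out('wheel',p); m=L[0]['region'].astype(np.uint8)
    m=cv2.morphologyEx(m,cv2.MORPH_OPEN,np.ones((3,3)))
    N,l,st,_=cv2.connectedComponentsWithStats(m); m=l==1+np.argmax(st[1:,4])
    q=np.argwhere(m)[:,::-1]; print(n,L[0]['confidence'],q.min(0),q.max(0))
    S[n]=(q@np.array([np.cos(D[n]),np.sin(D[n])])).max(0)
def res(v):
    out=[]
    for n,p in P.items():
        if n=='wrist': continue
        q=proj(p,tyre(v)); out.append((q@np.array([np.cos(D[n]),np.sin(D[n])])).max(0)-S[n])
    return np.hstack(out)
f=least_squares(res,[596,160,0,0],loss='soft_l1'); v=f.x; print('tyre',v,np.round(res(v),1))
p=P['wrist']; q=proj(p,tyre(v)); print('wrist pred tyre',q.min(0),q.max(0))
# spanner: fit angle
obs={'scene':(300,245),'side':(326,230),'wrist':(236,299)}
def sp(v,a,d,dx=-40,h=0):
    Rz=cv2.Rodrigues(np.array([0,0,v[2]]))[0]
    return Rz@np.array([dx,-d*np.cos(a)-h*np.sin(a)*-1*-1,d*np.sin(a)+h*np.cos(a)])+[v[0],v[1],220]
for a in np.arange(-.4,.85,.1):
    print(round(a,1),[np.round(proj(p,sp(v,a,200))[0]-obs[n]) for n,p in P.items()])
print(proj(P['wrist'],sp(v,0,0)),'stub',v[:2],'vice',(cv2.Rodrigues(np.array([0,0,v[2]]))[0]@[42,0,0])[:2]+v[:2])
m=cut_out('spanner',P['wrist'])
for l in m[:1]:
    q=np.argwhere(l['region']); print(l['confidence'],q.min(0),q.max(0))
    for r in range(60,300,40):
        c=q[q[:,0]==r][:,1]; print(r,c.min() if len(c) else None,c.max() if len(c) else None)
E
python3 fit.py
```

```text
scene 0.78 [334 182] [389 254]
side 0.93 [291 168] [326 217]
wrist 0.72 [245   0] [324 163]
tyre [ 6.01172799e+02  1.33190989e+02 -4.77148015e-02 -7.70304114e-03] [ 0.7  0.5  2.6  0.8  0.2 -0.1  0.4 -0.5 -1.  -0.8 -0.4  0.1  0.7  0.4
  0.5  0.9  1.3  2.9  2.   0.7  0.1  0.  -0.2 -0.2  0.4  0.7  1.5  3.4
  5.6  7.8 11.7 13.9 15.3 13.8  6.3  1.1  0.3 -0.2  0.1 -0.   0.4  0.3
  1.5  1.   0.7  1.7  1.4  0.9]
wrist pred tyre [ 244.27019929 -100.35045384] [327.21510881 161.06067563]
-0.4 [array([-2., 32.]), array([-5., 27.]), array([ 19., -58.])]
-0.3 [array([-4., 28.]), array([-4., 23.]), array([ 16., -46.])]
-0.2 [array([-5., 23.]), array([-3., 18.]), array([ 13., -35.])]
-0.1 [array([-6., 17.]), array([-2., 12.]), array([ 10., -25.])]
-0.0 [array([-7., 11.]), array([-2.,  6.]), array([  6., -16.])]
0.1 [array([-6.,  5.]), array([-2., -0.]), array([ 1., -8.])]
0.2 [array([-6., -3.]), array([-2., -7.]), array([-4., -1.])]
0.3 [array([ -4., -11.]), array([ -3., -14.]), array([-9.,  3.])]
0.4 [array([ -2., -19.]), array([ -4., -22.]), array([-15.,   6.])]
0.5 [array([  1., -27.]), array([ -5., -29.]), array([-22.,   6.])]
0.6 [array([  4., -36.]), array([ -7., -37.]), array([-30.,   2.])]
0.7 [array([  7., -45.]), array([ -9., -45.]), array([-38.,  -6.])]
0.8 [array([ 12., -53.]), array([-11., -52.]), array([-47., -18.])]
[[240.78147958  40.30539463]] stub [601.17279933 133.19098875] vice [643.12499765 131.18772743]
0.67 [ 20 228] [303 245]
60 232 245
100 233 245
140 232 243
180 231 242
220 230 241
260 232 241
```

Request:
move_arm:
  commands:
    - [[-0.4,0.9,0],-0.3,0.6]
    - [[-0.4,0.9,0],-0.3,0.6]
    - [[0,0.9,0],0,0.6]
    - [[0,0.9,0],0,0.6]
    - [[0,0.83,0],0,0.6]
    - [[0,0,-0.7],0,0.6]
    - [[0,0,-0.7],0,0.6]
    - [[0,0,-0.7],0,0.6]
    - [[0,0,0],0,0.6]
    - [[0,0,0],0,0.6]
    - [[0,0,0],0,0.6]

```text
t: 3.93
eef_pos: [601.2, 132.9, 523.1]
tcp_rot: [3.14, -0.0, 1.523]
ft_force: [-0.1, 0.5, -0.3]
opening: 0.798
grip_force: 0.0
```

```bash
sed -e 's/cut_out(.wheel.,p)/cut_out("wheel",p)/' fit.py >/dev/null; python3 - <<'E'
from h import *
p=read_camera('wrist'); save(p,'e.png'); s=env.state(); print(s['eef_pos'],s['tcp_rot'],s['ft_force'])
print(proj(p,[[601,133,310],[601,133,310-12],[578.5,133,298],[623.5,133,298]]))
c=np.array(s['eef_pos']);print('grasp',proj(p,c-[0,0,171]),'tip',proj(p,c-[0,0,190]))
E
```

```text
[601.09334167 132.80506631 523.3209622 ] [ 3.13936556e+00 -3.52896153e-04  1.52259876e+00] [ 0.14607544 -0.27467376  0.00602222]
[[323.08673046 279.47089359]
 [323.08527103 270.87365454]
 [280.32782039 272.80938091]
 [365.95408166 268.89021601]]
grasp [[323.35002517 319.54738431]] tip [[323.32144689 299.59286662]]
```

View pics/e.png

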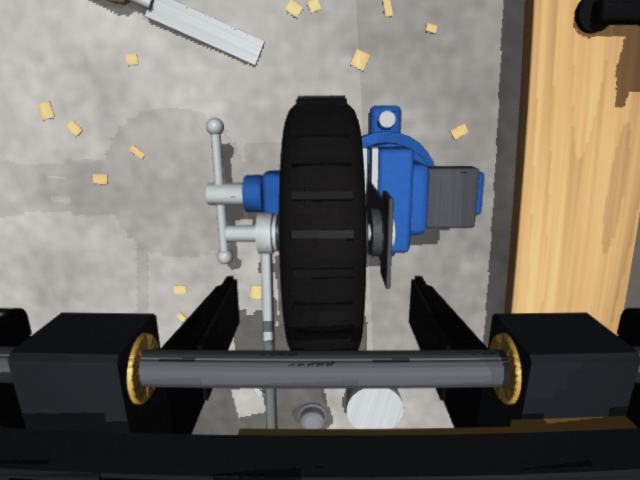

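Request:
move_arm:
  commands:
    - [[0,0,-0.6],0,0.6]
    - [[0,0,-0.6],0,0.6]
    - [[0,0,-0.6],0,0.6]
    - [[0,0,0],0,0.6]
    - [[0,0,0],0,0.6]
    - [[0.25,-0.012,0],0,0.6]
    - [[0,0,0],0,0.6]
    - [[0,0,0],0,0.6]

```text
t: 4.65
eef_pos: [608.9, 132.5, 468.8]
tcp_rot: [3.14, -0.0, 1.523]
ft_force: [0.2, -0.9, 0.1]
opening: 0.802
grip_force: 0.0
```

Request:
move_arm:
  commands:
    - [[0.2,-0.01,0],0,0.6]
    - [[0.1,-0.005,0],0,0.6]
    - [[0,0,0],0,0.6]
    - [[0,0,0],0,0.6]

```text
t: 4.98
eef_pos: [617.7, 132.1, 467.7]
tcp_rot: [3.141, 0.0, 1.523]
ft_force: [0.1, 0.1, -1.2]
opening: 0.8
grip_force: 0.0
```

Request:
move_arm:
  commands:
    - [[0.07,-0.003,0],0,0.6]
    - [[0,0,0],0,0.6]
    - [[0,0,0],0,0.6]

```text
t: 5.23
eef_pos: [619.4, 132.1, 467.7]
tcp_rot: [-3.141, 0.0, 1.523]
ft_force: [-3.9, 0.4, 2.9]
opening: 0.799
grip_force: 2.2
```

Request:
move_arm:
  commands:
    - [[0.07,-0.003,0],0,0.6]
    - [[0,0,0],0,0.6]
    - [[0,0,0],0,0.6]

```text
t: 5.48
eef_pos: [621.0, 132.1, 468.0]
tcp_rot: [-3.139, 0.0, 1.523]
ft_force: [-8.2, -0.4, 5.8]
opening: 0.801
grip_force: 4.8
```

Request:
move_arm:
  commands:
    - [[0.02,-0.001,0.03],0,0.6]
    - [[0,0,0],0,0.6]
    - [[0,0,0],0,0.6]

```text
t: 5.73
eef_pos: [621.6, 132.0, 468.2]
tcp_rot: [-3.138, 0.0, 1.523]
ft_force: [-9.4, -1.2, 1.8]
opening: 0.802
grip_force: 4.6
```

Request:
move_arm:
  commands:
    - [[0,0,0],0,0.6]
    - [[0,0,0],0,0.6]
    - [[-0.5,0.024,0],0,0.6]
    - [[-0.49,0.024,0],0,0.6]
    - [[0,0,0],0,0.6]
    - [[-0.1,0.005,0],0,0.6]
    - [[0,0,0],0,0.6]
    - [[0,0,0],0,0.6]

```text
t: 6.4
eef_pos: [590.1, 133.4, 468.7]
tcp_rot: [3.141, -0.0, 1.523]
ft_force: [-0.3, 0.3, 0.1]
opening: 0.799
grip_force: 0.0
```

Request:
move_arm:
  commands:
    - [[-0.07,0.003,0.01],0,0.6]
    - [[0,0,0],0,0.6]
    - [[0,0,0],0,0.6]

```text
t: 6.65
eef_pos: [587.7, 133.6, 468.8]
tcp_rot: [3.142, 0.0, 1.523]
ft_force: [0.4, -0.2, -0.3]
opening: 0.803
grip_force: 0.0
```

Request:
move_arm:
  commands:
    - [[-0.05,0.003,0.01],0,0.6]
    - [[0,0,0],0,0.6]
    - [[0,0,0],0,0.6]

```text
t: 6.9
eef_pos: [586.0, 133.7, 469.3]
tcp_rot: [3.141, 0.0, 1.523]
ft_force: [0.2, -0.7, 0.3]
opening: 0.802
grip_force: 0.1
```

Request:
move_arm:
  commands:
    - [[-0.05,0.003,0.01],0,0.6]
    - [[0,0,0],0,0.6]
    - [[0,0,0],0,0.6]

```text
t: 7.15
eef_pos: [584.4, 133.8, 469.7]
tcp_rot: [3.141, -0.0, 1.523]
ft_force: [-0.1, 0.3, 0.2]
opening: 0.802
grip_force: 0.1
```

Request:
move_arm:
  commands:
    - [[-0.05,0.003,0.01],0,0.6]
    - [[0,0,0],0,0.6]
    - [[0,0,0],0,0.6]

```text
t: 7.4
eef_pos: [583.0, 133.9, 469.9]
tcp_rot: [3.141, 0.0, 1.523]
ft_force: [0.5, 0.4, -0.0]
opening: 0.799
grip_force: 0.8
```

Request:
move_arm:
  commands:
    - [[-0.05,0.003,0.01],0,0.6]
    - [[0,0,0],0,0.6]
    - [[0,0,0],0,0.6]

```text
t: 7.65
eef_pos: [581.7, 133.9, 470.1]
tcp_rot: [3.141, -0.0, 1.523]
ft_force: [5.1, -0.6, -1.4]
opening: 0.799
grip_force: 2.5
```

Request:
move_arm:
  commands:
    - [[-0.05,0.003,0.01],0,0.6]
    - [[0,0,0],0,0.6]
    - [[0,0,0],0,0.6]

```text
t: 7.9
eef_pos: [580.5, 134.0, 470.2]
tcp_rot: [3.14, -0.0, 1.523]
ft_force: [8.5, -0.8, -3.5]
opening: 0.801
grip_force: 4.0
```

Request:
move_arm:
  commands:
    - [[-0.015,0.001,-0.02],0,0.6]
    - [[0,0,0],0,0.6]
    - [[0,0,0],0,0.6]
    - [[0,0,0],0,0.6]

```text
t: 8.23
eef_pos: [580.2, 134.0, 470.0]
tcp_rot: [3.139, -0.0, 1.523]
ft_force: [8.3, -0.8, -1.8]
opening: 0.804
grip_force: 4.3
```

Request:
move_arm:
  commands:
    - [[-0.02,0.001,-0.01],0,0.6]
    - [[0,0,0],0,0.6]
    - [[0,0,0],0,0.6]
    - [[0,0,0],0,0.6]

```text
t: 8.57
eef_pos: [579.7, 134.0, 470.0]
tcp_rot: [3.138, -0.0, 1.523]
ft_force: [9.2, -1.7, -1.5]
opening: 0.801
grip_force: 4.8
```

Request:
move_arm:
  commands:
    - [[0.7,-0.03,0],0,0.6]
    - [[0,0,0],0,0.6]
    - [[0,0,0.9],0,0.6]
    - [[0,0,0.9],0,0]
    - [[0,0,0.5],0,-1]
    - [[-0.6,-0.9,0],0,-1]
    - [[-0.6,-0.9,0],0,-1]
    - [[-0.4,-0.9,0],0,-1]
    - [[0,-0.9,0],0,-1]
    - [[0,-0.9,0],0,-1]
    - [[0,-0.75,0],0,-1]
    - [[0,0,0],0,-1]
    - [[0,0,0],0,-1]
    - [[0,0,0],0,-1]

```text
t: 9.73
eef_pos: [551.7, -23.8, 538.5]
tcp_rot: [-3.141, -0.0, 1.523]
ft_force: [0.1, 0.0, 0.1]
opening: 0.082
grip_force: 0.0
```

```bash
python3 - <<'E'
from h import *
P={n:read_camera(n) for n in('scene','side','wrist')}
s=env.state(); print(s['eef_pos'],s['ft_force'],s['opening'])
R=cv2.Rodrigues(np.array([0,0,-.048]))[0]
O=P['side']['image'][110:350,200:400,::-1].copy(); I=P['scene']['image'][110:350,260:460,::-1].copy(); W=P['wrist']['image'][:,:,::-1].copy()
O=cv2.resize(O,(400,480),interpolation=cv2.INTER_CUBIC);I=cv2.resize(I,(400,480),interpolation=cv2.INTER_CUBIC)
for a,c in((.05,(0,0,255)),(.13,(0,255,0)),(.21,(255,0,0))):
    X=np.array([R@[-40,-200*np.cos(a),200*np.sin(a)]+[600.7,133,220]])
    for im,n,o in((O,'side',(200,110)),(I,'scene',(260,110))):
        u=(proj(P[n],X)[0]-o)*2; cv2.circle(im,tuple(int(k) for k in u),2,c,-1)
cv2.imwrite('pics/f.png',np.hstack([O,I]))
E
```

```text
[551.87320621 -23.30951064 538.53572506] [-0.57084923  0.19467932 -0.06064794] 0.011723294567315435
```

View pics/f.png

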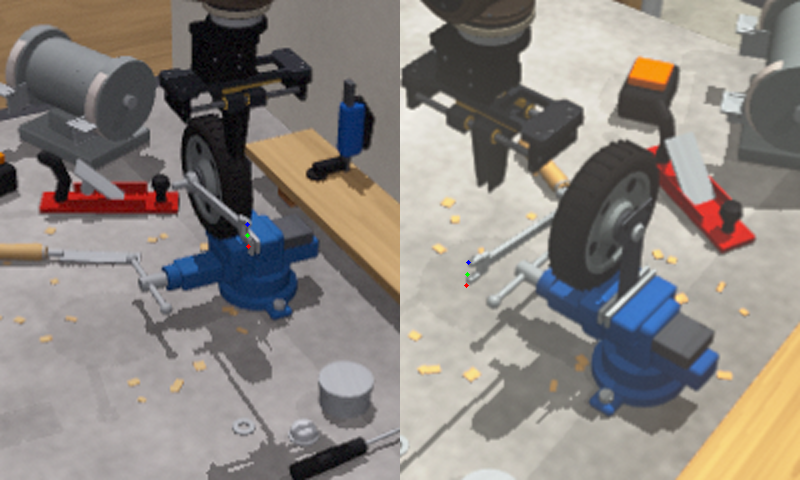

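Request:
move_arm:
  commands:
    - [[0.02,0,-0.95],0,-1]
    - [[0,0,-0.95],0,-1]
    - [[0,0,-0.9],0,-1]
    - [[0,0,0],0,-1]
    - [[0,0,-0.2],0,-1]
    - [[0,0,0],0,-1]
    - [[0,0,0],0,-1]

```text
t: 10.47
eef_pos: [552.7, -24.1, 449.8]
tcp_rot: [3.14, 0.0, 1.523]
ft_force: [-0.3, 0.7, -0.6]
opening: 0.005
grip_force: 0.0
```

Request:
move_arm:
  commands:
    - [[0,0,-0.1],0,-1]
    - [[0,0,0],0,-1]
    - [[0,0,0],0,-1]

```text
t: 10.72
eef_pos: [552.5, -24.4, 446.3]
tcp_rot: [3.14, 0.0, 1.523]
ft_force: [-0.1, -1.0, 3.1]
opening: 0.007
grip_force: 1.2
```

Request:
move_arm:
  commands:
    - [[0,0,-0.1],0,-1]
    - [[0,0,0],0,-1]
    - [[0,0,0],0,-1]

```text
t: 10.97
eef_pos: [552.6, -24.4, 442.6]
tcp_rot: [3.141, 0.0, 1.523]
ft_force: [-0.1, -1.5, 2.2]
opening: 0.008
grip_force: 1.0
```

Request:
move_arm:
  commands:
    - [[0,0,-0.1],0,-1]
    - [[0,0,0],0,-1]
    - [[0,0,0],0,-1]

```text
t: 11.22
eef_pos: [552.6, -24.3, 439.3]
tcp_rot: [-3.141, -0.0, 1.523]
ft_force: [1.1, -2.2, 1.1]
opening: 0.004
grip_force: 0.5
```

Request:
move_arm:
  commands:
    - [[0,-0.01,-0.1],0,-1]
    - [[0,-0.01,-0.1],0,-1]
    - [[0,-0.01,-0.1],0,-1]
    - [[0,-0.01,-0.1],0,-1]
    - [[0,0,-0.1],0,-1]
    - [[0,0,0],0,-1]
    - [[0,0,0],0,-1]

```text
t: 11.8
eef_pos: [552.5, -25.4, 424.1]
tcp_rot: [-3.141, -0.001, 1.523]
ft_force: [0.2, 0.7, -0.6]
opening: 0.006
grip_force: 0.0
```

Request:
move_arm:
  commands:
    - [[0,0,-0.1],0,-1]
    - [[0,0,-0.1],0,-1]
    - [[0,0,-0.1],0,-1]
    - [[0,0,0],0,-1]
    - [[0,0,0],0,-1]

```text
t: 12.22
eef_pos: [552.6, -25.5, 415.3]
tcp_rot: [-3.141, -0.0, 1.523]
ft_force: [0.5, -0.3, -0.1]
opening: 0.003
grip_force: 0.2
```

Request:
move_arm:
  commands:
    - [[0,0,-0.1],0,-1]
    - [[0,0,-0.07],0,-1]
    - [[0,0,0],0,-1]
    - [[0,0,0],0,-1]

```text
t: 12.55
eef_pos: [552.5, -25.5, 410.3]
tcp_rot: [-3.141, -0.0, 1.523]
ft_force: [-0.4, -0.6, 1.0]
opening: 0.004
grip_force: 0.5
```

```bash
python3 - <<'E'
from h import *
P={n:read_camera(n) for n in('scene','side','wrist')}
s=env.state(); print(s['eef_pos'],s['ft_force'],s['opening'])
g=lambda n,y,x,h,w:cv2.resize(P[n]['image'][y:y+h,x:x+w,::-1],(400,480),interpolation=cv2.INTER_CUBIC)
cv2.imwrite('pics/g.png',np.hstack([g('side',160,270,120,100),g('scene',170,280,120,100)]))
E
```

```text
[552.53127275 -25.48036264 410.43144315] [-0.20046366 -0.10917817  0.8972214 ] 0.0076121422274817475
```

View pics/g.png

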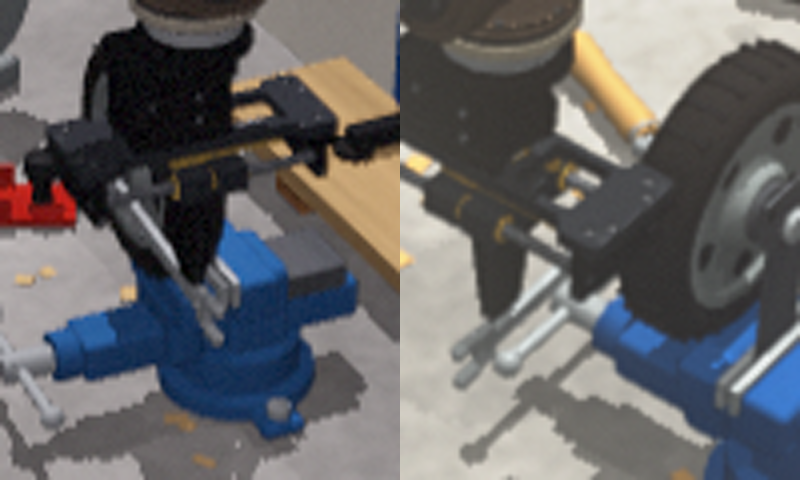

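```bash
python3 - <<'E'
from h import *
P={n:read_camera(n) for n in('side','scene','wrist')}
c=env.state()['eef_pos']
R=cv2.Rodrigues(np.array([0,0,-.048]))[0]
for n,o in(('side',(270,160)),('scene',(280,170))):
    f=lambda X:np.round((proj(P[n],X)-o)*4)
    print(n,'tip',f([c-[0,0,190],c-[10,0,190],c-[-10,0,190],c-[0,0,150]]).tolist())
    for a in(.1,0,-.1,-.2,-.3): print(a,f([R@[-40,-d*np.cos(a),d*np.sin(a)]+[600.7,133,220] for d in(100,160,200)]).tolist())
w=P['wrist']; save(w,'w.png'); L=cut_out('spanner',w)
print(proj(w,c-[0,0,190]))
for l in L[:1]:
    q=np.argwhere(l['region']);print(l['confidence'],q.min(0),q.max(0),[(r,q[q[:,0]==r][:,1].min(),q[q[:,0]==r][:,1].max()) for r in range(q[:,0].min(),q[:,0].max(),15) if (q[:,0]==r).any()])
E
```

```text
side tip [[191.0, 275.0], [178.0, 278.0], [204.0, 271.0], [192.0, 224.0]]
0.1 [[156.0, 218.0], [191.0, 254.0], [216.0, 279.0]]
0 [[156.0, 230.0], [191.0, 274.0], [216.0, 305.0]]
-0.1 [[155.0, 242.0], [191.0, 294.0], [215.0, 329.0]]
-0.2 [[155.0, 253.0], [189.0, 311.0], [213.0, 351.0]]
-0.3 [[153.0, 263.0], [186.0, 327.0], [209.0, 371.0]]
scene tip [[98.0, 305.0], [84.0, 298.0], [113.0, 313.0], [99.0, 253.0]]
0.1 [[168.0, 236.0], [101.0, 284.0], [54.0, 318.0]]
0 [[167.0, 250.0], [100.0, 306.0], [53.0, 345.0]]
-0.1 [[168.0, 262.0], [101.0, 326.0], [55.0, 370.0]]
-0.2 [[169.0, 273.0], [103.0, 343.0], [58.0, 391.0]]
-0.3 [[171.0, 283.0], [108.0, 359.0], [65.0, 410.0]]
[[324.14071594 299.22133242]]
```

View pics/w.png

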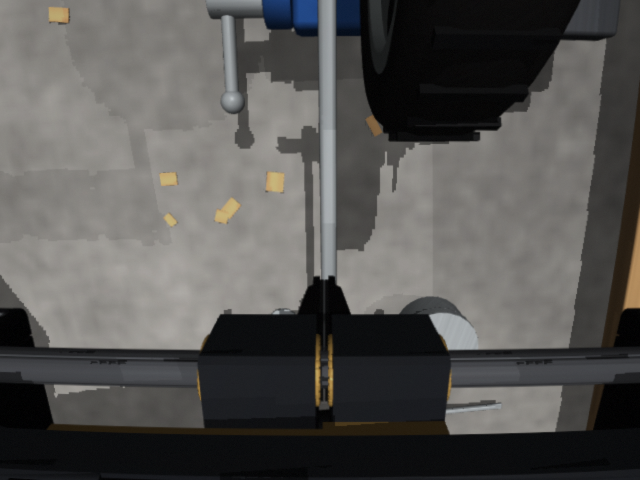

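Request:
move_arm:
  commands:
    - [[0,0,-0.07],0,-1]
    - [[0,0,0],0,-1]

```text
t: 13.07
eef_pos: [552.5, -25.5, 408.2]
tcp_rot: [-3.142, -0.0, 1.523]
ft_force: [0.4, -0.7, 1.9]
opening: 0.007
grip_force: 1.0
```

Request:
move_arm:
  commands:
    - [[0,0,-0.07],0,-1]
    - [[0,0,0],0,-1]

```text
t: 13.23
eef_pos: [552.5, -25.5, 406.0]
tcp_rot: [-3.141, -0.0, 1.523]
ft_force: [-0.8, -0.9, 2.5]
opening: 0.006
grip_force: 1.1
```

Request:
move_arm:
  commands:
    - [[0,0,-0.07],0,-1]
    - [[0,0,0],0,-1]

```text
t: 13.4
eef_pos: [552.5, -25.5, 403.9]
tcp_rot: [-3.141, -0.0, 1.523]
ft_force: [-0.3, -0.5, 1.5]
opening: 0.003
grip_force: 1.0
```

Request:
move_arm:
  commands:
    - [[0,0,-0.07],0,-1]
    - [[0,0,0],0,-1]

```text
t: 13.57
eef_pos: [552.5, -25.5, 401.7]
tcp_rot: [-3.141, -0.0, 1.523]
ft_force: [0.7, 0.9, 1.9]
opening: 0.006
grip_force: 1.0
```

Request:
move_arm:
  commands:
    - [[0,0.005,-0.07],0,-1]
    - [[0,0,0],0,-1]

```text
t: 13.73
eef_pos: [552.5, -25.3, 399.6]
tcp_rot: [-3.141, -0.0, 1.523]
ft_force: [-0.4, 0.8, 2.2]
opening: 0.005
grip_force: 1.0
```

Request:
move_arm:
  commands:
    - [[0,0.01,-0.07],0,-1]
    - [[0,0,0],0,-1]

```text
t: 13.9
eef_pos: [552.5, -25.0, 397.5]
tcp_rot: [-3.141, 0.0, 1.523]
ft_force: [-1.1, -0.7, 1.9]
opening: 0.001
grip_force: 1.0
```

Request:
move_arm:
  commands:
    - [[0,0.01,-0.07],0,-1]
    - [[0,0,0],0,-1]

```text
t: 14.07
eef_pos: [552.5, -24.8, 395.4]
tcp_rot: [-3.141, 0.0, 1.523]
ft_force: [-0.3, 0.2, 2.0]
opening: 0.008
grip_force: 1.0
```

Request:
move_arm:
  commands:
    - [[0,0.01,-0.07],0,-1]
    - [[0,0,0],0,-1]

```text
t: 14.23
eef_pos: [552.5, -24.5, 393.3]
tcp_rot: [-3.141, 0.0, 1.523]
ft_force: [-0.3, -1.2, 1.6]
opening: 0.003
grip_force: 1.0
```

Request:
move_arm:
  commands:
    - [[0,0.01,-0.05],0,-1]
    - [[0,0,0],0,-1]

```text
t: 14.4
eef_pos: [552.5, -24.2, 391.9]
tcp_rot: [-3.141, 0.0, 1.523]
ft_force: [0.4, -1.1, 2.1]
opening: 0.005
grip_force: 1.0
```

Request:
move_arm:
  commands:
    - [[0,0.01,-0.07],0,-1]
    - [[0,0,0],0,-1]

```text
t: 14.57
eef_pos: [552.5, -23.8, 389.7]
tcp_rot: [-3.141, 0.0, 1.523]
ft_force: [0.5, -1.7, 1.5]
opening: 0.006
grip_force: 1.0
```

Request:
move_arm:
  commands:
    - [[0,0.01,-0.05],0,-1]
    - [[0,0,0],0,-1]

```text
t: 14.73
eef_pos: [552.5, -23.5, 388.3]
tcp_rot: [-3.141, -0.0, 1.523]
ft_force: [0.7, -2.2, 2.0]
opening: 0.006
grip_force: 1.0
```

Request:
move_arm:
  commands:
    - [[0,0.01,-0.05],0,-1]
    - [[0,0,0],0,-1]

```text
t: 14.9
eef_pos: [552.5, -23.0, 386.8]
tcp_rot: [-3.141, -0.001, 1.523]
ft_force: [0.1, 1.9, 1.3]
opening: 0.007
grip_force: 0.8
```

Request:
move_arm:
  commands:
    - [[0,0.01,-0.05],0,-1]
    - [[0,0,0],0,-1]

```text
t: 15.07
eef_pos: [552.5, -22.8, 385.4]
tcp_rot: [-3.142, -0.0, 1.523]
ft_force: [0.6, 1.8, 2.8]
opening: 0.001
grip_force: 1.7
```

Request:
move_arm:
  commands:
    - [[0,0.01,-0.05],0,-1]
    - [[0,0,0],0,-1]

```text
t: 15.23
eef_pos: [552.5, -22.6, 383.9]
tcp_rot: [3.142, -0.0, 1.523]
ft_force: [-0.2, 1.8, 2.0]
opening: 0.009
grip_force: 2.1
```

Request:
move_arm:
  commands:
    - [[0,0.01,-0.03],0,-1]
    - [[0,0,0],0,-1]

```text
t: 15.4
eef_pos: [552.5, -22.3, 383.1]
tcp_rot: [3.142, 0.0, 1.523]
ft_force: [-0.8, 0.8, 2.9]
opening: 0.005
grip_force: 2.2
```

Request:
move_arm:
  commands:
    - [[0,0.01,-0.03],0,-1]
    - [[0,0,0],0,-1]

```text
t: 15.57
eef_pos: [552.5, -22.1, 382.2]
tcp_rot: [3.142, 0.0, 1.523]
ft_force: [-0.3, -0.1, 3.2]
opening: 0.007
grip_force: 2.1
```

Request:
move_arm:
  commands:
    - [[0,0.01,-0.03],0,-1]
    - [[0,0,0],0,-1]
    - [[0,0,0],0,-1]

```text
t: 15.82
eef_pos: [552.6, -21.8, 381.3]
tcp_rot: [3.142, 0.0, 1.523]
ft_force: [-0.5, -0.1, 2.9]
opening: 0.004
grip_force: 1.6
```

Request:
move_arm:
  commands:
    - [[0,0.012,-0.05],0,-1]
    - [[0,0,0],0,-1]

```text
t: 15.98
eef_pos: [552.5, -21.4, 379.6]
tcp_rot: [-3.141, 0.0, 1.523]
ft_force: [0.7, -1.6, 2.8]
opening: 0.007
grip_force: 1.5
```

Request:
move_arm:
  commands:
    - [[0,0.012,-0.05],0,-1]
    - [[0,0,0],0,-1]

```text
t: 16.15
eef_pos: [552.6, -21.1, 378.2]
tcp_rot: [3.141, 0.0, 1.523]
ft_force: [-0.3, -1.6, 5.5]
opening: 0.006
grip_force: 2.4
```

Request:
move_arm:
  commands:
    - [[0,0.012,-0.03],0,-1]
    - [[0,0,0],0,-1]

```text
t: 16.32
eef_pos: [552.6, -20.9, 377.6]
tcp_rot: [3.141, 0.001, 1.523]
ft_force: [0.2, -4.0, 4.7]
opening: 0.003
grip_force: 3.0
```

Request:
move_arm:
  commands:
    - [[0,-0.01,-0.03],0,-1]
    - [[0,0,0],0,-1]
    - [[0,0,0],0,-1]

```text
t: 16.57
eef_pos: [552.6, -21.0, 376.9]
tcp_rot: [3.141, 0.0, 1.523]
ft_force: [-0.4, -1.7, 7.0]
opening: 0.008
grip_force: 3.4
```

Request:
move_arm:
  commands:
    - [[0,0,-0.035],0,-1]
    - [[0,0,0],0,-1]
    - [[0,0,0],0,-1]

```text
t: 16.82
eef_pos: [552.6, -20.9, 376.0]
tcp_rot: [3.14, -0.0, 1.523]
ft_force: [-0.9, -1.2, 8.6]
opening: 0.004
grip_force: 4.2
```

Request:
move_arm:
  commands:
    - [[0,0,-0.035],0,-1]
    - [[0,0,0],0,-1]
    - [[0,0,0],0,-1]
    - [[0,0,0],0,-1]

```text
t: 17.15
eef_pos: [552.7, -20.8, 375.2]
tcp_rot: [3.14, -0.0, 1.523]
ft_force: [-1.1, 0.3, 9.6]
opening: 0.009
grip_force: 4.9
```

Request:
move_arm:
  commands:
    - [[0,0,-0.022],0,-1]
    - [[0,0,0],0,-1]
    - [[0,0,0],0,-1]

```text
t: 17.4
eef_pos: [552.7, -20.8, 374.7]
tcp_rot: [3.14, -0.0, 1.523]
ft_force: [-1.9, -0.8, 10.6]
opening: 0.003
grip_force: 5.5
```

Request:
move_arm:
  commands:
    - [[0,0,0.45],0,-1]
    - [[0,0,0.9],0,-1]
    - [[0,0,1],0,-1]
    - [[0,0,1],0,-1]
    - [[0,0,1],0,-1]
    - [[0,0,1],0,0.6]
    - [[0,0.9,0],0,0.6]
    - [[0.4,0.9,0],0,0.6]
    - [[0.4,0.9,0],0,0.6]
    - [[0.4,0.9,0],0,0.6]
    - [[0.4,0.9,0],0,0.6]
    - [[0,0.63,0],0,0.6]
    - [[0,0,0],0,0.6]
    - [[0,0,0],0,0.6]
    - [[0,0,0],0,0.6]

```text
t: 18.65
eef_pos: [600.4, 132.5, 534.0]
tcp_rot: [-3.141, 0.0, 1.523]
ft_force: [-0.1, -0.9, 0.5]
opening: 0.648
grip_force: 0.0
```

Request:
move_arm:
  commands:
    - [[0,0,0],0,0.6]
    - [[0,0,0],0,0.6]
    - [[0,0,0],0,0.6]
    - [[0,0,-0.55],0,0.6]
    - [[0,0,-0.55],0,0.6]
    - [[0,0,-0.55],0,0.6]
    - [[0,0,-0.52],0,0.6]
    - [[0,0,0],0,0.6]
    - [[0,0,0],0,0.6]
    - [[0.35,-0.017,0],0,0.6]
    - [[0.1,-0.005,0],0,0.6]
    - [[0,0,0],0,0.6]
    - [[0,0,0],0,0.6]

```text
t: 19.73
eef_pos: [613.9, 132.2, 469.8]
tcp_rot: [3.141, -0.0, 1.523]
ft_force: [0.3, -0.2, 1.2]
opening: 0.802
grip_force: 0.0
```

Request:
move_arm:
  commands:
    - [[0.05,-0.002,0],0,0.6]
    - [[0,0,0],0,0.6]
    - [[0,0,0],0,0.6]

```text
t: 19.98
eef_pos: [615.4, 132.2, 469.4]
tcp_rot: [3.141, -0.0, 1.523]
ft_force: [-0.9, 0.5, -0.3]
opening: 0.799
grip_force: 0.0
```

Request:
move_arm:
  commands:
    - [[0.04,-0.002,0.005],0,0.6]
    - [[0,0,0],0,0.6]
    - [[0,0,0],0,0.6]

```text
t: 20.23
eef_pos: [616.7, 132.2, 469.4]
tcp_rot: [-3.141, 0.0, 1.523]
ft_force: [-0.7, 0.4, 0.3]
opening: 0.797
grip_force: 0.6
```

Request:
move_arm:
  commands:
    - [[0.04,-0.002,0.01],0,0.6]
    - [[0,0,0],0,0.6]
    - [[0,0,0],0,0.6]

```text
t: 20.48
eef_pos: [617.7, 132.2, 469.7]
tcp_rot: [-3.141, 0.0, 1.523]
ft_force: [-5.2, -0.6, 3.4]
opening: 0.803
grip_force: 2.4
```

Request:
move_arm:
  commands:
    - [[0.035,-0.002,0.015],0,0.6]
    - [[0,0,0],0,0.6]
    - [[0,0,0],0,0.6]

```text
t: 20.73
eef_pos: [618.6, 132.1, 469.9]
tcp_rot: [-3.14, 0.0, 1.523]
ft_force: [-6.9, 0.1, 2.2]
opening: 0.801
grip_force: 3.4
```

Request:
move_arm:
  commands:
    - [[0.035,-0.002,0.015],0,0.6]
    - [[0,0,0],0,0.6]
    - [[0,0,0],0,0.6]
    - [[0,0,0],0,0.6]
    - [[0,0,0],0,0.6]

```text
t: 21.15
eef_pos: [619.5, 132.1, 470.1]
tcp_rot: [-3.139, 0.0, 1.523]
ft_force: [-7.3, 0.8, 0.6]
opening: 0.799
grip_force: 4.2
```

Request:
move_arm:
  commands:
    - [[0.035,-0.002,0.01],0,0.6]
    - [[0,0,0],0,0.6]
    - [[0,0,0],0,0.6]
    - [[0,0,0],0,0.6]
    - [[0,0,0],0,0.6]

```text
t: 21.57
eef_pos: [620.4, 132.1, 470.3]
tcp_rot: [-3.138, 0.0, 1.523]
ft_force: [-10.1, 0.3, 1.4]
opening: 0.803
grip_force: 5.2
```

Request:
move_arm:
  commands:
    - [[-0.5,0.024,0],0,0.6]
    - [[-0.5,0.024,-0.01],0,0.6]
    - [[-0.1,0.005,0],0,0.6]
    - [[0,0,0],0,0.6]
    - [[0,0,0],0,0.6]

```text
t: 21.98
eef_pos: [588.6, 133.5, 470.8]
tcp_rot: [3.14, -0.0, 1.523]
ft_force: [0.4, -0.6, 0.0]
opening: 0.801
grip_force: 0.0
```

Request:
move_arm:
  commands:
    - [[-0.06,0.003,0],0,0.6]
    - [[0,0,0],0,0.6]
    - [[0,0,0],0,0.6]

```text
t: 22.23
eef_pos: [586.6, 133.5, 470.4]
tcp_rot: [3.142, 0.0, 1.523]
ft_force: [0.6, 0.7, -0.0]
opening: 0.801
grip_force: 0.0
```

Request:
move_arm:
  commands:
    - [[-0.05,0.003,0],0,0.6]
    - [[0,0,0],0,0.6]
    - [[0,0,0],0,0.6]

```text
t: 22.48
eef_pos: [584.9, 133.6, 470.4]
tcp_rot: [3.141, 0.0, 1.523]
ft_force: [1.6, -0.1, -0.8]
opening: 0.803
grip_force: 0.7
```

Request:
move_arm:
  commands:
    - [[-0.05,0.003,-0.003],0,0.6]
    - [[0,0,0],0,0.6]
    - [[0,0,0],0,0.6]

```text
t: 22.73
eef_pos: [583.5, 133.7, 470.4]
tcp_rot: [3.14, -0.0, 1.523]
ft_force: [4.7, -0.9, -2.8]
opening: 0.799
grip_force: 2.6
```

Request:
move_arm:
  commands:
    - [[-0.035,0.002,-0.006],0,0.6]
    - [[0,0,0],0,0.6]
    - [[0,0,0],0,0.6]

```text
t: 22.98
eef_pos: [582.7, 133.8, 470.4]
tcp_rot: [3.139, -0.0, 1.523]
ft_force: [7.7, 0.1, -2.6]
opening: 0.798
grip_force: 3.5
```

Request:
move_arm:
  commands:
    - [[-0.03,0.001,-0.012],0,0.6]
    - [[0,0,0],0,0.6]
    - [[0,0,0],0,0.6]
    - [[0,0,0],0,0.6]
    - [[0,0,0],0,0.6]

```text
t: 23.4
eef_pos: [582.0, 133.8, 470.4]
tcp_rot: [3.138, -0.0, 1.523]
ft_force: [9.2, 0.6, -0.9]
opening: 0.799
grip_force: 4.2
```

Request:
move_arm:
  commands:
    - [[0,0,0],0,0.6]
    - [[0.3,-0.015,0],0,0.6]
    - [[0.3,-0.015,0],0,0.6]
    - [[0,0,0],0,0.6]
    - [[0,0,0],0,0.6]
    - [[0,0,0.6],0,0.6]
    - [[0,0,0.8],0,0.6]
    - [[0,0,0.8],0,0.6]
    - [[0,0,0.8],0,0.6]
    - [[0,0,0.8],0,0.6]
    - [[0,0,0],0,0.6]
    - [[0,0,0],0,0.6]
    - [[0,0,0],0,0.6]
    - [[0,0,0],0,0.6]

```text
t: 24.57
eef_pos: [599.4, 133.0, 582.6]
tcp_rot: [-3.14, 0.0, 1.523]
ft_force: [0.6, -0.3, -0.3]
opening: 0.796
grip_force: 0.0
```

```bash
python3 -c "
from h import *
s=env.state(); print(s['eef_pos'],s['ft_force']); print(env.job_done())"
```

```text
[599.38507472 132.97120788 582.64635771] [ 0.62893103 -0.34463385 -0.25551159]
the job is handed in; nothing more can be done
None
```

The job is handed in at about 25 s of the 72 s, and no verdict came back. I rocked the tyre both ways at about 9 N and found roughly 2 mm of play each way. I then nipped the nut up at about 10 N on the spanner and rocked the tyre again at 9–10 N: only the bracket's spring was left, and the arm finished clear of everything.

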